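# Sweep spilled rusk pieces from a high-chair tray into the snack tub and clip it shut

### The job

Rusk pieces have spilled on the high-chair tray: with the scraper, not your fingers, sweep all five over the tray's open edge into the snack tub standing under it, then lay the scraper back flat on the tray. Swing the tub's lid over and press it down until its clip snaps and holds it shut. Leave the plate, cup, teething ring and spoon where they are.

Things in the scene. Friction and masses are not known exactly. Their poses are not given: they have to be found in the camera images.
- tray: Cream plastic high-chair tray, fixed, 540 mm (its x) by 410 mm (y from -170 to 240). Origin on the table; flat deck at z = 74. A rim 9 mm high and 12 mm wide runs round the outside, but not along the tummy cut-out: a notch from x -125 to 125 in the -y side, whose straight, rounded open edge lies at y = -80.
- tub: Grey snack tub fixed by its suction base in the cut-out, about 5 mm off the tray's open edge. 150 mm (x, along that edge) by 95 mm (y), walls 3.5 mm, rim at z = 52 (22 below the deck), inner floor at 7.5. Origin on the table under its centre. Lid hinge at x = -79, z = 53, axis along y. At the +x end (x 73 to 91, top z = 74) a 34 mm wide ribbed spring clip catches the lid's lip.
- lid (a joint): Angle of the tub's hinged lid: 0 = shut, 1.85 = leaning back past upright. Lid 155 mm long from the hinge, 95 wide, 7 thick; shut, its outside is at z = 57 to 60 in the tub's frame. A weak spring (under 1 N at the free edge) opens it unless the clip has caught. Pressing it past the clip takes 5 to 12 N near the free edge. It reads about 0.005 when held, 0.04 to 0.08 resting uncaught on the clip.
- lid_edge (a point): Middle of the lid's free edge, on its outside; in the tub's frame at x = 76, z = 57 when the lid is shut.
- scraper: Grey plastic table scraper, 80 g, lying on blade edge and handle end. Origin at the middle of the blade's lower edge. Upright blade 4 mm thick, 40 high, 110 wide (y), both ends bent forward (+x) by 12 mm; the hollow front faces +x, the way to push. The handle, 22 mm wide (flat upright sides), 15 thick, runs back along -x from z = 34 at the blade down to z = 8.5 at its end (x = -120).
- scraper_grip (a point): Point to grip on the handle's centre line, near the centre of mass: in the scraper's frame at x = -48, y = 0, z = 23.5; fingers close along the scraper's y.
- rusk1: Broken bar of thick rusk, 30 x 18 x 14 mm, one end round, 11 g, lying on the deck. Origin at its centre, 7 mm above the deck at the start.
- rusk2: Broken half-round of thick rusk, 22 x 24 x 14 mm, 11 g, lying on the deck. Origin at its centre, 7 mm above the deck at the start.
- rusk3: Broken bar of thick rusk, 30 x 18 x 14 mm, one end round, 11 g, lying on the deck. Origin at its centre, 7 mm above the deck at the start.
- rusk4: Broken half-round of thick rusk, 22 x 24 x 14 mm, 11 g, lying on the deck. Origin at its centre, 7 mm above the deck at the start.
- rusk5: Broken bar of thick rusk, 30 x 18 x 14 mm, one end round, 11 g, lying on the deck. Origin at its centre, 7 mm above the deck at the start.
- plate: Stainless steel divided plate, 140 mm across, 22 mm high, on the deck; origin under its centre. To be left alone.
- cup: Pink silicone cup, 70 mm across, 68 mm high, on the deck; origin under its centre. To be left alone.
- teether: Beechwood teething ring, 70 mm across, 13 mm high, on the deck; origin under its centre. To be left alone.
- spoon: Plastic spoon, 115 mm long, lying along its x on the deck; origin under its middle. To be left alone.
Mind the look-alikes: they are no part of the job. Of the things shaped like the scraper, the grey one is meant. Leave any green look-alike of the rusk5 alone.

How it is judged:
By the outcome, as a careful person would: the job done as asked, in the order asked, and still so for the second after the job is handed in, with the robot touching nothing.
It also fails if it takes over 66 s, if anything falls off the work surface, if the arm or the gripper's body presses on something with over 40 N, if the wrist force passes 120 N, or if a joint passes its speed limit or range.

### The arm

A 7-joint arm with a two-finger parallel gripper is mounted at the origin on the work surface. World frame = base frame: x ahead of the robot, y to its left, z up, the work surface at z = 0. Lengths are in m, angles in rad, forces in N, time in s.
With the tool pointing down it reaches from about 0.425 to 1.025 m from the base axis. Payload 3.6 kg.
Tool frame: the origin (TCP) lies on the centre line of the jaws, within the pads' length; the fingertips stand 19 mm ahead of it and the grasp point (between the pads) is the TCP; z points along the fingers, y is the line along which they close (so a half turn about z gives the same grasp; the last joint's range is limited). The gripper opens to 85 mm and grips with 20 to 120 N. Pads are 22 mm wide; open, the fingers measure 114 mm over their backs; the gripper's body (76 mm by 85 mm) begins 54 mm behind the grasp point. The pads swing forward as they close: fully open they stand 13 mm farther back than shut.
Start: joints at [1.23, 0.591, 0.048, 1.609, -0.033, 0.943, -0.034], TCP at [0.177, -0.703, 0.25] pointing down, gripper open.
Joint ranges: [-2.69, 2.69], [-0.47, 2.24], [-1.27, 1.36], [0.19, 2.51], [-1.53, 4.68], [0.08, 2.07], [-3.09, 3.09]. Speed limits (rad/s): [2.57, 2.57, 3.14, 3.14, 3.14, 3.14, 3.14].

### API

Orientations are given as a rotation vector (axis times angle).
In Python, from cell import robot, cams, order gives the robot as it stands.
- The arm moves only by the shell command python3 -m inch 'ROWS'. ROWS is JSON, a list of rows, each an object with "xyz": the shift along the tool's x, y, z in cm, a list of three; "turn": the turn, a rotation vector about the tool's x, y, z in rad, a list of three; "jaw": the opening, from 0 (shut) to 1 (fully open). In form: [{"xyz": [tx, ty, tz], "turn": [ax, ay, az], "jaw": jaw}, ...]. A call has 1 to 12 rows; each row is the pose to reach, as a shift and turn from the pose commanded when the call began, along the tool's axes at that moment; what a row does not reach only later rows make up. A row lasts 1/10 s, in which the tool goes at most 50 mm and 8.59 degrees, less where a joint would pass 70% of its speed; a pose out of reach is approached as far as the arm can. A call with a gripper value outside its range is refused whole. The fingers move at their own pace and stop on an object; the grip force is fixed at half the most. Time passes only in rows, so rows that repeat a pose let the fingers close. It gives the time, the measured TCP pose, the force, the opening and the grip force at its end, in the units of the state.
- robot.sense(): the state, without advancing time (a new reading comes with each control period).
- cams.capture(name): name is "scene" or "top" or "wrist"; returns the picture (420x560x3 uint8, red, green, blue); there is no depth.
- cams.camera_params(name): a dict with "vertical_fov" (degrees; the focal length in pixels is half the picture's height over the tangent of half this angle, whatever the lens; pixels are square), "cx", "cy" (the principal point, pixels), "position" and "orientation" of the camera in the world. Camera axes: x right, y up, looking along -z (the intrinsics and any distortion apply to the point x, -y, -z); pixel columns grow to the right and rows downward; lengths in m; the calibration is good to about 2 mm. The wrist camera is an equidistant fisheye: a pixel r from the principal point sees the ray r / f radians off the axis. A picture is of the moment at which its call begins: read the wrist's pose just before it. camera_params takes no time and is no camera call; for the wrist camera it gives the pose at the moment of the call.
- order.sign_off(): hands the job in; it is judged then, once.
The state is a dict: "t": time; "joint_positions": joint angles; "dq": joint speeds; "joint_torque": joint torques, N m; "position": TCP position; "tool_rot": TCP orientation; "contact_force": force on the tool from outside, world axes, zero at the start; "moment": the same for the moment, N m; "finger_gap": opening from 0.0 (shut) to 1.0 (fully open); "grip_force": force on a finger pad.
Only numpy, scipy, OpenCV 4.12 (cv2) and the standard library are available. Lean on these libraries where they do the work, as an engineer would, in place of code of your own. Each camera call takes 0.05 s, during which the arm holds its last target. There are 200 camera calls.

## Working session

There is one attempt and no reset: what is moved stays moved. The work goes in short steps, Python scripts to look and compute and a shell command to move; the robot and the scene stay as the last step left them, time stands still between calls to the robot, and variables do not carry over. Pictures are saved under pics/ and viewed, at most 12 in all, crops included, and the job is handed in when it is done.

```bash
mkdir -p pics; ls; python3 - <<'E'
from cell import robot,cams,order
import cv2
s=robot.sense();print({k:s[k] for k in('t','position','tool_rot','finger_gap')})
for n in('scene','top'):
    cv2.imwrite(f'pics/{n}0.png',cams.capture(n)[:,:,::-1]);print(n,cams.camera_params(n))
E
```

```text
pics
{'t': 0.0, 'position': array([ 0.17694775, -0.70226253,  0.24913839]), 'tool_rot': array([-3.11549176e+00, -3.86577831e-01,  6.19615762e-04]), 'finger_gap': 0.9996018268640272}
scene {'vertical_fov': 50.178312288544184, 'cx': 281.6285860386491, 'cy': 207.40003638006436, 'position': array([1.09753881, 0.91483676, 0.68558117]), 'orientation': array([0.36402342, 1.24251496, 2.29265815])}
top {'vertical_fov': 47.77897381831728, 'cx': 287.0023683265715, 'cy': 205.46418732612528, 'position': array([0.48597285, 0.10889934, 1.02283738]), 'orientation': array([ 0.06372351, -0.07935965, -1.56086167])}
```

View pics/top0.png

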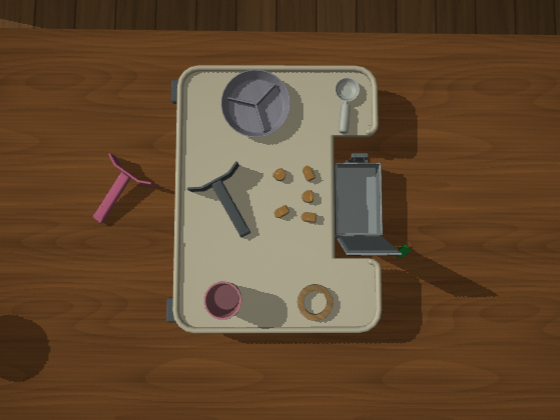

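View pics/scene0.png

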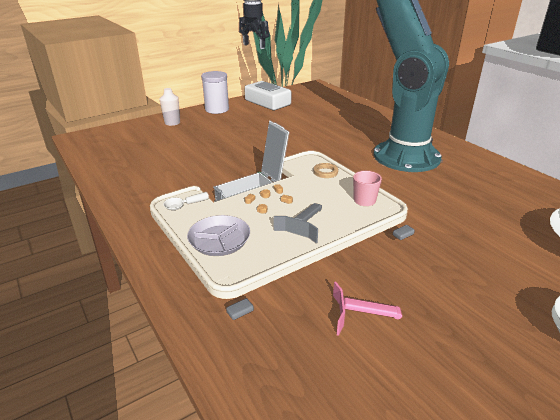

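The top view shows tray +x is up and −y is right. The scraper blade is near (213,180) and its handle end at (243,235). The rusks are at (280,174), (309,173), (308,197), (282,212) and (309,217). The tub is at (358,200) with its lid leaning back at the bottom (row ~245). A green decoy sits at (405,250). The scene view agrees; the pink scraper is off the tray.

```bash
cat > h.py <<'E'
from cell import robot,cams,order
import cv2,numpy as np
from scipy.spatial.transform import Rotation as R
def ray(cam,uv):
    p=cams.camera_params(cam);f=210/np.tan(np.radians(p['vertical_fov']/2))
    uv=np.atleast_2d(uv).astype(float)
    d=np.c_[(uv[:,0]-p['cx'])/f,-(uv[:,1]-p['cy'])/f,-np.ones(len(uv))]
    return p['position'],R.from_rotvec(p['orientation']).apply(d)
def plane(cam,uv,z):
    o,d=ray(cam,uv);return o+d*((z-o[2])/d[:,2])[:,None]
def blobs(m,lo=20):
    n,l,st,c=cv2.connectedComponentsWithStats(m.astype(np.uint8))
    return [(st[i,4],c[i],l==i) for i in range(1,n) if st[i,4]>=lo]
def rect(cam,mask,z):
    ys,xs=np.where(mask);P=plane(cam,np.c_[xs,ys],z)[:,:2]
    return cv2.minAreaRect((P*1000).astype(np.float32))
E
python3 - <<'E'
from h import *
np.set_printoptions(precision=4,suppress=True)
im=cv2.imread('pics/top0.png');hsv=cv2.cvtColor(im,cv2.COLOR_BGR2HSV)
for p in[(240,150),(280,174),(225,200),(213,182),(360,190),(250,310),(365,245),(335,185),(338,200)]:print(p,hsv[p[1],p[0]])
H,S,V=cv2.split(hsv)
win=np.zeros(H.shape,bool);win[66:333,172:385]=1
# tray: cream, pixels
cream=(V>125)&(S<70)&(H<40)&win
b=max(blobs(cream),key=lambda t:t[0]);print('tray',b[0],rect('top',b[2],.083))
# open edge
rows=np.arange(150,246,4);e=[]
for r in rows:
    c=np.where(b[2][r])[0].max();e.append((c,r))
E=plane('top',e,.074);print('edge cols',[x[0] for x in e]);print(np.polyfit(E[:,0],E[:,1],1),E[0],E[-1])
ru=(H>5)&(H<20)&(S>120)&(V>90);ru[:,:260]=0;ru[:,330:]=0;ru[:150]=0;ru[235:]=0
for a,c,m in blobs(ru,30):print('rusk',a,c,plane('top',c,.083)[0],rect('top',m,.085))
dk=(V<110)&(S<110)&win;dk[:,260:]=0;dk[:,:186]=0;dk[:150]=0;dk[250:]=0
for a,c,m in blobs(dk,100):
    print('scr',a,c,rect('top',m,.1));
    cv2.imwrite('pics/dk.png',m*255)
cv2.imwrite('pics/crop.png',cv2.resize(im[140:275,180:420],None,fx=3.3,fy=3.3,interpolation=cv2.INTER_CUBIC))
E
```

```text
(240, 150) [ 24  46 165]
(280, 174) [ 17 154 137]
(225, 200) [99 23 78]
(213, 182) [98 21 48]
(360, 190) [60  8 91]
(250, 310) [ 24  47 115]
(365, 245) [90 13 57]
(335, 185) [80 12 62]
(338, 200) [75 12 82]
tray 33016 ((591.6959228515625, 121.18193817138672), (533.765625, 405.3815612792969), 0.5750531554222107)
edge cols [np.int64(331), np.int64(331), np.int64(331), np.int64(331), np.int64(331), np.int64(331), np.int64(331), np.int64(331), np.int64(331), np.int64(331), np.int64(331), np.int64(331), np.int64(331), np.int64(331), np.int64(331), np.int64(331), np.int64(331), np.int64(331), np.int64(331), np.int64(331), np.int64(331), np.int64(331), np.int64(332), np.int64(332)]
[0.0045 0.0084] [0.6869 0.0113 0.074 ] [0.5003 0.0093 0.074 ]
rusk 108 [308.0833 172.7037] [0.6383 0.0582 0.083 ] ((638.3727416992188, 58.44654846191406), (27.095638275146484, 17.074363708496094), 26.68250274658203)
rusk 103 [279.2233 173.9903] [0.6351 0.116  0.083 ] ((634.8785400390625, 115.8059310913086), (21.767963409423828, 22.237051010131836), 34.02488708496094)
rusk 102 [307.7353 196.    ] [0.5913 0.0587 0.083 ] ((592.1074829101562, 58.26652145385742), (22.037090301513672, 19.956403732299805), 0.5333895683288574)
rusk 110 [281.1364 211.0818] [0.5606 0.1115 0.083 ] ((560.5078735351562, 111.93434143066406), (16.543716430664062, 28.09267807006836), 34.270904541015625)
rusk 110 [308.8273 216.7455] [0.5499 0.0563 0.083 ] ((549.218994140625, 57.06639099121094), (15.895709991455078, 25.833887100219727), 0.5079924464225769)
scr 1070 [226.4916 199.6505] ((570.328369140625, 213.90162658691406), (136.6307830810547, 111.57286071777344), 29.978099822998047)[ WARN:0@0.088] global loadsave.cpp:1063 imwrite_ Unsupported depth image for selected encoder is fallbacked to CV_8U.
```

View pics/crop.png

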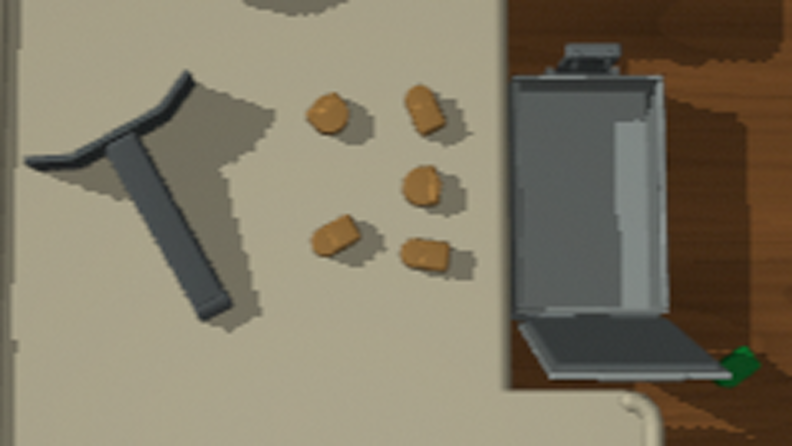

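```bash
python3 - <<'E'
from h import *
np.set_printoptions(precision=4,suppress=True)
im=cv2.imread('pics/top0.png')
px=lambda x,y:(180+x/3.3,140+y/3.3)
for n,p,z in[('tipA',(28,160),.114),('tipB',(189,74),.114),('blade mid',(117,142),.114),('handle0',(125,145),.113),('hend',(213,303),.090),('tubTL',(513,77),.052),('tubTR',(663,77),.052),('tubBR',(667,313),.052),('tubBL',(513,316),.052),('clip',(592,47),.074),('lidE1',(552,378),.2),('lidE2',(730,376),.2)]:
    print(n,plane('top',px(*p),z)[0])
s=robot.sense();M=R.from_rotvec(s['tool_rot']).as_matrix();print(M,s['joint_positions'])
E
```

```text
tipA [0.6002 0.2903 0.114 ]
tipB [0.652  0.1973 0.114 ]
blade mid [0.6113 0.2386 0.114 ]
handle0 [0.6098 0.2341 0.113 ]
hend [0.5186 0.1829 0.09  ]
tubTL [ 0.6635 -0.0002  0.052 ]
tubTR [ 0.6645 -0.0948  0.052 ]
tubBR [ 0.5161 -0.0958  0.052 ]
tubBL [ 0.5135 -0.0001  0.052 ]
clip [ 0.6787 -0.0465  0.074 ]
lidE1 [ 0.477  -0.0039  0.2   ]
lidE2 [ 0.4788 -0.0974  0.2   ]
[[ 0.9697  0.2444 -0.0006]
 [ 0.2444 -0.9697  0.002 ]
 [-0.0001 -0.0021 -1.    ]] [ 1.2305  0.592   0.0483  1.6097 -0.0333  0.9427 -0.0337]
```

```bash
cat >> h.py <<'E'
def go(xyz,yaw,pitch=0):
    """rows' shift (cm) and turn from here to TCP xyz, tool down, tool-x yaw (deg), pitch about tool y"""
    s=robot.sense();M=R.from_rotvec(s['tool_rot'])
    y=np.radians(yaw);T=R.from_matrix(np.array([[np.cos(y),np.sin(y),0],[np.sin(y),-np.cos(y),0],[0,0,-1]]))*R.from_rotvec([0,pitch,0])
    print('t',round(s['t'],2),'xyz',np.round(M.inv().apply(np.array(xyz)-s['position'])*100,2),'turn',np.round((M.inv()*T).as_rotvec(),3),'gap',round(s['finger_gap'],3))
E
python3 -m inch '[{"xyz":[41,-31,-5],"turn":[0,0,-1.7],"jaw":1},{"xyz":[41,-31,-5],"turn":[0,0,-1.7],"jaw":1},{"xyz":[41,-31,-5],"turn":[0,0,-1.7],"jaw":1},{"xyz":[41,-31,-5],"turn":[0,0,-1.7],"jaw":1},{"xyz":[41,-31,-5],"turn":[0,0,-1.7],"jaw":1},{"xyz":[41,-31,-5],"turn":[0,0,-1.7],"jaw":1},{"xyz":[41,-31,-5],"turn":[0,0,-1.7],"jaw":1},{"xyz":[41,-31,-5],"turn":[0,0,-1.7],"jaw":1},{"xyz":[41,-31,-5],"turn":[0,0,-1.7],"jaw":1},{"xyz":[41,-31,-5],"turn":[0,0,-1.7],"jaw":1},{"xyz":[41,-31,-5],"turn":[0,0,-1.7],"jaw":1},{"xyz":[41,-31,-5],"turn":[0,0,-1.7],"jaw":1}]'
python3 -c "
from h import *
go([.572,.2135,.25],209.2)
print(robot.sense()['joint_positions'])"
```

```text
t: 1.3
position: [0.5018, -0.2978, 0.3007]
tool_rot: [1.752, 2.607, 0.004]
contact_force: [-0.5, -0.6, 0.3]
finger_gap: 0.995
grip_force: 0.0
t 1.3 xyz [44.68 25.81  5.18] turn [ 0.003  0.002 -1.693] gap 0.995
[ 0.81277236  0.38983214 -0.47115722  1.86962367  0.21371561  0.93073373
  0.63131114]
```

```bash
python3 -m inch '[{"xyz":[44.7,25.8,4],"turn":[0,0,-1.693],"jaw":1},{"xyz":[44.7,25.8,4],"turn":[0,0,-1.693],"jaw":1},{"xyz":[44.7,25.8,4],"turn":[0,0,-1.693],"jaw":1},{"xyz":[44.7,25.8,4],"turn":[0,0,-1.693],"jaw":1},{"xyz":[44.7,25.8,4],"turn":[0,0,-1.693],"jaw":1},{"xyz":[44.7,25.8,4],"turn":[0,0,-1.693],"jaw":1},{"xyz":[44.7,25.8,4],"turn":[0,0,-1.693],"jaw":1},{"xyz":[44.7,25.8,4],"turn":[0,0,-1.693],"jaw":1},{"xyz":[44.7,25.8,4],"turn":[0,0,-1.693],"jaw":1},{"xyz":[44.7,25.8,4],"turn":[0,0,-1.693],"jaw":1},{"xyz":[44.7,25.8,4],"turn":[0,0,-1.693],"jaw":1},{"xyz":[44.7,25.8,4],"turn":[0,0,-1.693],"jaw":1}]'
python3 -c "
from h import *
go([.572,.2135,.098],209.2)
print(robot.sense()['joint_positions'])
cv2.imwrite('pics/w1.png',cams.capture('wrist')[:,:,::-1])"
```

```text
t: 2.5
position: [0.5739, 0.2131, 0.26]
tool_rot: [-0.789, 3.041, 0.006]
contact_force: [-0.6, 0.0, -0.8]
finger_gap: 0.998
grip_force: 0.0
t 2.5 xyz [ 0.16  0.07 16.2 ] turn [ 0.004  0.001 -0.002] gap 0.998
[ 0.19353898  0.58704956 -0.91150582  1.83621985  0.54635036  0.99099152
  1.13019909]
```

View pics/w1.png

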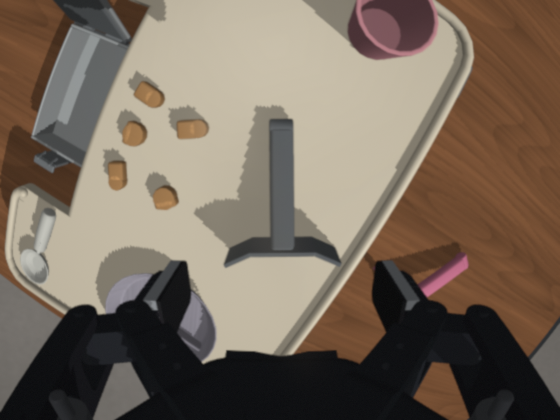

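The wrist view shows the handle (col 282) centred between the fingers (cols ~165 and 395) and parallel to the tool x axis. Next I descend and grip.

```bash
python3 -m inch '[{"xyz":[0.1,0,5],"turn":[0,0,0],"jaw":1},{"xyz":[0.1,0,10],"turn":[0,0,0],"jaw":1},{"xyz":[0.1,0,13],"turn":[0,0,0],"jaw":1},{"xyz":[0.1,0,15],"turn":[0,0,0],"jaw":1},{"xyz":[0.1,0,16.2],"turn":[0,0,0],"jaw":1},{"xyz":[0.1,0,16.2],"turn":[0,0,0],"jaw":0},{"xyz":[0.1,0,16.2],"turn":[0,0,0],"jaw":0},{"xyz":[0.1,0,16.2],"turn":[0,0,0],"jaw":0},{"xyz":[0.1,0,16.2],"turn":[0,0,0],"jaw":0},{"xyz":[0.1,0,16.2],"turn":[0,0,0],"jaw":0},{"xyz":[0.1,0,16.2],"turn":[0,0,0],"jaw":0},{"xyz":[0.1,0,16.2],"turn":[0,0,0],"jaw":0}]'
python3 -m inch '[{"xyz":[0,0,0],"turn":[0,0,0],"jaw":0},{"xyz":[0,0,0],"turn":[0,0,0],"jaw":0},{"xyz":[0,0,0],"turn":[0,0,0],"jaw":0},{"xyz":[0,0,0],"turn":[0,0,0],"jaw":0}]'
```

```text
t: 3.75
position: [0.5746, 0.2087, 0.0998]
tool_rot: [-0.774, 3.042, 0.001]
contact_force: [-1.4, 0.2, 6.1]
finger_gap: 0.248
grip_force: 60.0
t: 4.15
position: [0.5746, 0.2087, 0.0998]
tool_rot: [-0.774, 3.042, 0.001]
contact_force: [-0.4, 0.1, 6.3]
finger_gap: 0.242
grip_force: 60.0
```

```bash
python3 -m inch '[{"xyz":[0,0,-1.5],"turn":[0,0,0],"jaw":0},{"xyz":[0,0,-3],"turn":[0,0,0],"jaw":0},{"xyz":[0,0,-5],"turn":[0,0,0],"jaw":0},{"xyz":[0,0,-5],"turn":[0,0,0.15],"jaw":0},{"xyz":[0,0,-5],"turn":[0,0,0.3],"jaw":0},{"xyz":[0,0,-5],"turn":[0,0,0.45],"jaw":0},{"xyz":[0,0,-5],"turn":[0,0,0.6],"jaw":0},{"xyz":[0,0,-5],"turn":[0,0,0.75],"jaw":0},{"xyz":[0,0,-5],"turn":[0,0,0.9],"jaw":0},{"xyz":[0,0,-5],"turn":[0,0,1.05],"jaw":0},{"xyz":[0,0,-5],"turn":[0,0,1.2],"jaw":0},{"xyz":[0,0,-5],"turn":[0,0,1.2],"jaw":0}]'
python3 -c "
from h import *
go([.565,.208,.15],90)"
```

```text
t: 5.35
position: [0.5741, 0.2082, 0.1496]
tool_rot: [1.079, 2.949, 0.001]
contact_force: [0.0, 0.2, -1.7]
finger_gap: 0.245
grip_force: 59.1
t 5.35 xyz [ 0.68 -0.6  -0.04] turn [0.001 0.    0.87 ] gap 0.245
```

```bash
python3 -m inch '[{"xyz":[0.7,-0.6,0],"turn":[0,0,0.15],"jaw":0},{"xyz":[0.7,-0.6,0],"turn":[0,0,0.3],"jaw":0},{"xyz":[0.7,-0.6,0],"turn":[0,0,0.45],"jaw":0},{"xyz":[0.7,-0.6,0],"turn":[0,0,0.6],"jaw":0},{"xyz":[0.7,-0.6,0],"turn":[0,0,0.75],"jaw":0},{"xyz":[0.7,-0.6,0],"turn":[0,0,0.87],"jaw":0},{"xyz":[0.7,-0.6,0],"turn":[0,0,0.87],"jaw":0}]'
python3 -c "
from h import *
go([.565,.208,.103],90)
cv2.imwrite('pics/top2.png',cams.capture('top')[:,:,::-1]);w=cams.capture('wrist')[:,:,::-1]
t=cv2.imread('pics/top2.png')[130:270,180:400]
t=cv2.resize(t,(400,255));cv2.imwrite('pics/c2.png',np.hstack([t,cv2.resize(w,(340,255))]))"
```

```text
t: 6.05
position: [0.5646, 0.2082, 0.1489]
tool_rot: [-2.218, -2.224, -0.001]
contact_force: [0.4, -0.1, -0.7]
finger_gap: 0.246
grip_force: 59.1
t 6.05 xyz [-0.02  0.04  4.59] turn [ 0.    -0.     0.003] gap 0.246
```

View pics/c2.png

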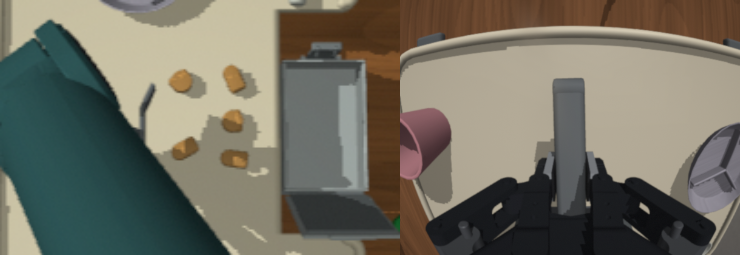

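The composite shows the blade's +x tip at about (152,86) in its left half, behind rusk2 and rusk4. The handle is held straight between the fingers in the wrist half.

```bash
python3 -c "
from h import *
print(plane('top',(180+152/1.818,130+86/1.818),.164))"
python3 -m inch '[{"xyz":[0,0,2],"turn":[0,0,0],"jaw":0},{"xyz":[0,0,4],"turn":[0,0,0],"jaw":0},{"xyz":[0,0,4.5],"turn":[0,0,0],"jaw":0},{"xyz":[0,0,4.8],"turn":[0,0,0],"jaw":0},{"xyz":[0,0,5],"turn":[0,0,0],"jaw":0}]'
```

```text
[[0.61585493 0.14385209 0.164     ]]
t: 6.65
position: [0.5644, 0.2076, 0.0997]
tool_rot: [-2.221, -2.221, 0.002]
contact_force: [-4.7, -2.6, 19.1]
finger_gap: 0.245
grip_force: 61.5
```

```bash
python3 -m inch '[{"xyz":[0,0,-0.15],"turn":[0,0,0],"jaw":0},{"xyz":[-1,0,-0.15],"turn":[0,0,0],"jaw":0},{"xyz":[-2,0,-0.15],"turn":[0,0,0],"jaw":0},{"xyz":[-3,0,-0.15],"turn":[0,0,0],"jaw":0},{"xyz":[-4,0,-0.15],"turn":[0,0,0],"jaw":0},{"xyz":[-5,0,-0.15],"turn":[0,0,0],"jaw":0},{"xyz":[-6,0,-0.15],"turn":[0,0,0],"jaw":0},{"xyz":[-7,0,-0.15],"turn":[0,0,0],"jaw":0}]'
python3 -c "
from h import *
w=cams.capture('top')[:,:,::-1];cv2.imwrite('pics/top3.png',w);s=cams.capture('scene')[:,:,::-1]
cv2.imwrite('pics/c3.png',np.hstack([cv2.resize(w[130:270,220:400],(385,300)),cv2.resize(s[130:270,150:340],(407,300))]))"
```

```text
t: 7.45
position: [0.5647, 0.1369, 0.0999]
tool_rot: [-2.223, -2.22, -0.0]
contact_force: [-0.0, 0.1, -0.0]
finger_gap: 0.239
grip_force: 59.2
```

View pics/c3.png

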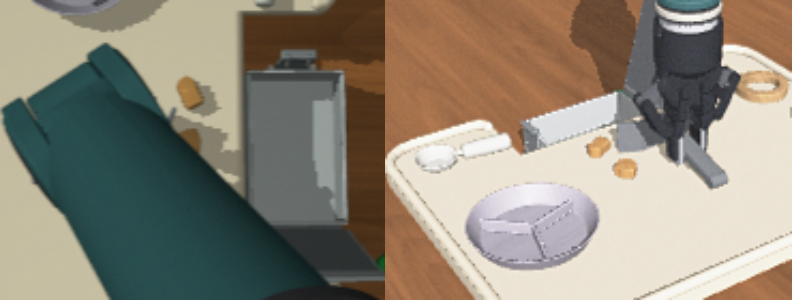

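The composite shows the blade pushing its three rusks while rusks 1 and 2 stay clear of its +x tip. I continue over the edge.

```bash
python3 -m inch '[{"xyz":[-1,0,0],"turn":[0,0,0],"jaw":0},{"xyz":[-2,0,0],"turn":[0,0,0],"jaw":0},{"xyz":[-3,0,0],"turn":[0,0,0],"jaw":0},{"xyz":[-4,0,0],"turn":[0,0,0],"jaw":0},{"xyz":[-5,0,0],"turn":[0,0,0],"jaw":0},{"xyz":[-6,0,0],"turn":[0,0,0],"jaw":0},{"xyz":[-7,0,0],"turn":[0,0,0],"jaw":0},{"xyz":[-8,0,0],"turn":[0,0,0],"jaw":0},{"xyz":[-9,0,0],"turn":[0,0,0],"jaw":0},{"xyz":[-10,0,0],"turn":[0,0,0],"jaw":0},{"xyz":[-10,0,0],"turn":[0,0,0],"jaw":0},{"xyz":[-10,0,0],"turn":[0,0,0],"jaw":0}]'
python3 -c "
from h import *
w=cams.capture('top')[:,:,::-1];cv2.imwrite('pics/top4.png',w);s=cams.capture('scene')[:,:,::-1]
cv2.imwrite('pics/c4.png',np.hstack([cv2.resize(w[130:270,220:400],(385,300)),cv2.resize(s[130:270,150:340],(407,300))]))"
```

```text
t: 8.75
position: [0.5644, 0.0371, 0.0997]
tool_rot: [-2.224, -2.219, 0.001]
contact_force: [0.3, 0.2, -1.0]
finger_gap: 0.247
grip_force: 59.2
```

View pics/c4.png

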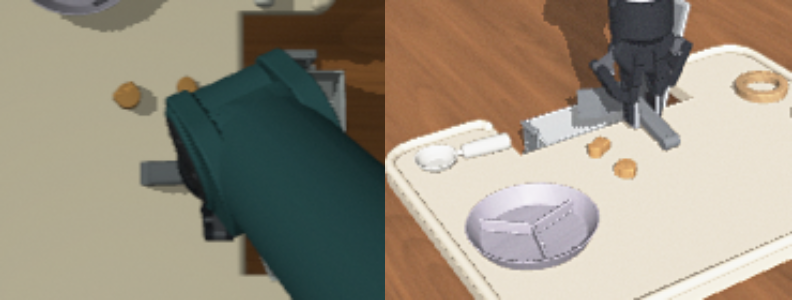

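Composite: all three rusks have gone past the open edge and nothing but rusks 1 and 2 remains on the deck. Second sweep at x ≈ 0.632.

```bash
python3 -m inch '[{"xyz":[0,0,-2],"turn":[0,0,0],"jaw":0},{"xyz":[0,0,-5],"turn":[0,0,0],"jaw":0},{"xyz":[4,0,-5],"turn":[0,0,0],"jaw":0},{"xyz":[8,2,-5],"turn":[0,0,0],"jaw":0},{"xyz":[12,4,-5],"turn":[0,0,0],"jaw":0},{"xyz":[16,6,-5],"turn":[0,0,0],"jaw":0},{"xyz":[17,6.8,-5],"turn":[0,0,0],"jaw":0},{"xyz":[17,6.8,-3],"turn":[0,0,0],"jaw":0},{"xyz":[17,6.8,-1],"turn":[0,0,0],"jaw":0},{"xyz":[17,6.8,-0.3],"turn":[0,0,0],"jaw":0},{"xyz":[17,6.8,0],"turn":[0,0,0],"jaw":0}]'
python3 -m inch '[{"xyz":[-1.2,0,0],"turn":[0,0,0],"jaw":0},{"xyz":[-2.4,0,0],"turn":[0,0,0],"jaw":0},{"xyz":[-3.6,0,0],"turn":[0,0,0],"jaw":0},{"xyz":[-4.8,0,0],"turn":[0,0,0],"jaw":0},{"xyz":[-6,0,0],"turn":[0,0,0],"jaw":0},{"xyz":[-7,0,0],"turn":[0,0,0],"jaw":0},{"xyz":[-8,0,0],"turn":[0,0,0],"jaw":0},{"xyz":[-9,0,0],"turn":[0,0,0],"jaw":0}]'
```

```text
t: 9.95
position: [0.6309, 0.2074, 0.0998]
tool_rot: [-2.221, -2.22, 0.007]
contact_force: [-7.0, -1.8, 17.2]
finger_gap: 0.245
grip_force: 61.4
t: 10.75
position: [0.6327, 0.1171, 0.0999]
tool_rot: [-2.222, -2.22, -0.001]
contact_force: [-0.4, 0.9, -0.2]
finger_gap: 0.244
grip_force: 59.2
```

```bash
python3 -m inch '[{"xyz":[-1,0,0],"turn":[0,0,0],"jaw":0},{"xyz":[-2,0,0],"turn":[0,0,0],"jaw":0},{"xyz":[-3,0,0],"turn":[0,0,0],"jaw":0},{"xyz":[-4,0,0],"turn":[0,0,0],"jaw":0},{"xyz":[-5,0,0],"turn":[0,0,0],"jaw":0},{"xyz":[-6,0,0],"turn":[0,0,0],"jaw":0},{"xyz":[-7,0,0],"turn":[0,0,0],"jaw":0},{"xyz":[-8,0,0],"turn":[0,0,0],"jaw":0},{"xyz":[-8,0,0],"turn":[0,0,0],"jaw":0},{"xyz":[-8,0,0],"turn":[0,0,0],"jaw":0}]'
python3 -c "
from h import *
w=cams.capture('top')[:,:,::-1];cv2.imwrite('pics/top5.png',w);s=cams.capture('scene')[:,:,::-1]
cv2.imwrite('pics/c5.png',np.hstack([cv2.resize(w[130:270,220:400],(385,300)),cv2.resize(s[130:270,150:340],(407,300))]))"
```

```text
t: 11.75
position: [0.6325, 0.037, 0.0997]
tool_rot: [2.224, 2.219, -0.0]
contact_force: [0.9, 1.1, -0.0]
finger_gap: 0.24
grip_force: 59.2
```

View pics/c5.png

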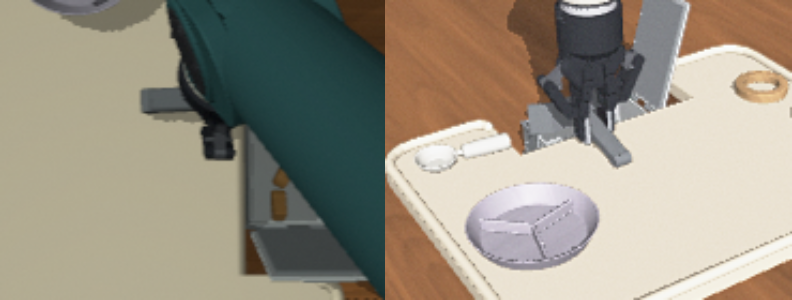

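The composite shows a clear deck, with rusks visible inside the tub at left-half (279,178) and (278,205). I lay the scraper back down.

```bash
python3 -m inch '[{"xyz":[0,0,-2],"turn":[0,0,0],"jaw":0},{"xyz":[2,0,-4],"turn":[0,0,0],"jaw":0},{"xyz":[6,-1,-4],"turn":[0,0,0],"jaw":0},{"xyz":[10,-2,-4],"turn":[0,0,0],"jaw":0},{"xyz":[14,-3,-4],"turn":[0,0,0],"jaw":0},{"xyz":[16.5,-3,-3],"turn":[0,0,0],"jaw":0},{"xyz":[16.5,-3,-1],"turn":[0,0,0],"jaw":0},{"xyz":[16.5,-3,-0.3],"turn":[0,0,0],"jaw":0},{"xyz":[16.5,-3,0.1],"turn":[0,0,0],"jaw":0},{"xyz":[16.5,-3,0.1],"turn":[0,0,0],"jaw":0}]'
python3 -m inch '[{"xyz":[0,0,0],"turn":[0,0,0],"jaw":0.45},{"xyz":[0,0,0],"turn":[0,0,0],"jaw":0.45},{"xyz":[0,0,0],"turn":[0,0,0],"jaw":0.45},{"xyz":[0,0,0],"turn":[0,0,0],"jaw":0.45},{"xyz":[0,0,-2],"turn":[0,0,0],"jaw":0.45},{"xyz":[0,0,-5],"turn":[0,0,0],"jaw":0.45},{"xyz":[0,0,-9],"turn":[0,0,0],"jaw":0.45},{"xyz":[0,0,-14],"turn":[0,0,0],"jaw":0.45},{"xyz":[0,0,-18],"turn":[0,0,0],"jaw":0}]'
python3 -c "
from h import *
print(robot.sense()['joint_positions'])
go([.425,.1,.27],60)"
```

```text
t: 12.85
position: [0.6017, 0.2035, 0.0998]
tool_rot: [-2.221, -2.22, 0.001]
contact_force: [-3.2, 1.4, 4.1]
finger_gap: 0.243
grip_force: 59.8
t: 13.75
position: [0.6031, 0.2026, 0.2813]
tool_rot: [2.222, 2.22, 0.002]
contact_force: [0.6, 0.2, 0.8]
finger_gap: 0.293
grip_force: 0.0
[-0.15968534  0.46303291 -0.33163697  1.77941715  0.18294075  0.92753561
 -0.57009612]
t 13.75 xyz [-10.28 -17.8    1.1 ] turn [ 0.001 -0.001  0.522] gap 0.293
```

```bash
python3 -c "
from h import *
go([.435,-.048,.27],180)"
python3 -m inch '[{"xyz":[-25,-16.8,1],"turn":[0,0,-1.57],"jaw":0},{"xyz":[-25,-16.8,1],"turn":[0,0,-1.57],"jaw":0},{"xyz":[-25,-16.8,1],"turn":[0,0,-1.57],"jaw":0},{"xyz":[-25,-16.8,1],"turn":[0,0,-1.57],"jaw":0},{"xyz":[-25,-16.8,1],"turn":[0,0,-1.57],"jaw":0},{"xyz":[-25,-16.8,1],"turn":[0,0,-1.57],"jaw":0},{"xyz":[-25,-16.8,1],"turn":[0,0,-1.57],"jaw":0},{"xyz":[-25,-16.8,1],"turn":[0,0,-1.57],"jaw":0},{"xyz":[-25,-16.8,1],"turn":[0,0,-1.57],"jaw":0},{"xyz":[-25,-16.8,1],"turn":[0,0,-1.57],"jaw":0},{"xyz":[-25,-16.8,1],"turn":[0,0,-1.57],"jaw":0},{"xyz":[-25,-16.8,1],"turn":[0,0,-1.57],"jaw":0}]'
python3 -c "
from h import *
go([.43,-.048,.185],180)
print(robot.sense()['joint_positions'])
w=cams.capture('top')[:,:,::-1];cv2.imwrite('pics/top6.png',w);s=cams.capture('scene')[:,:,::-1]
cv2.imwrite('pics/c6.png',np.hstack([cv2.resize(w[130:290,180:400],(413,300)),cv2.resize(s[90:260,150:340],(335,300))]))"
```

```text
t 13.75 xyz [-25.08 -16.78   1.09] turn [ 2.000e-03  1.000e-03 -1.572e+00] gap 0.293
t: 14.95
position: [0.4343, -0.0475, 0.2688]
tool_rot: [-0.004, -3.142, -0.0]
contact_force: [-0.1, 0.5, -0.0]
finger_gap: 0.002
grip_force: 0.0
t 14.95 xyz [ 0.43 -0.05  8.38] turn [ 0.    -0.    -0.003] gap 0.002
[ 0.57745453  0.25664378 -0.67752098  2.18964937  0.23206164  0.76386692
  1.31538374]
```

View pics/c6.png

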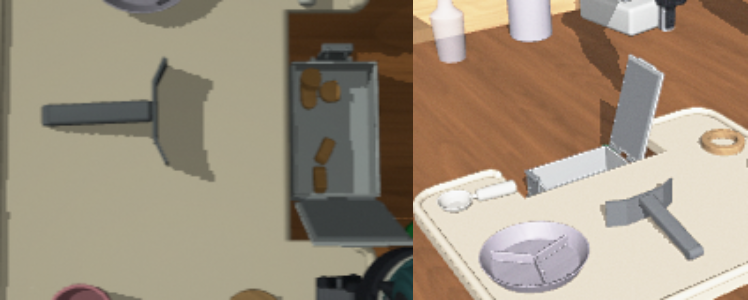

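All five rusks are in the tub (left half, cols 300–340, rows 75–195), and the scraper lies upright on the blade and handle end on the deck. I go down behind the lid.

```bash
python3 -m inch '[{"xyz":[0,0,3],"turn":[0,0,0],"jaw":0},{"xyz":[0,0,6],"turn":[0,0,0],"jaw":0},{"xyz":[0,0,8.3],"turn":[0,0,0],"jaw":0},{"xyz":[0,0,8.3],"turn":[0,0,0],"jaw":0}]' && python3 -m inch '[{"xyz":[-1.5,0,0],"turn":[0,0,0],"jaw":0},{"xyz":[-3,0,0],"turn":[0,0,0],"jaw":0},{"xyz":[-4.5,0,0],"turn":[0,0,0],"jaw":0},{"xyz":[-6,0,-0.4],"turn":[0,0,0],"jaw":0},{"xyz":[-7.5,0,-0.4],"turn":[0,0,0],"jaw":0},{"xyz":[-9,0,-0.3],"turn":[0,0,0],"jaw":0},{"xyz":[-10.2,0,-0.1],"turn":[0,0,0],"jaw":0}]'
python3 -c "
from h import *
w=cams.capture('top')[:,:,::-1];cv2.imwrite('pics/top7.png',w);s=cams.capture('scene')[:,:,::-1]
cv2.imwrite('pics/c7.png',np.hstack([cv2.resize(w[130:290,180:400],(413,300)),cv2.resize(s[90:260,150:340],(335,300))]))"
```

```text
t: 15.45
position: [0.4324, -0.0472, 0.1836]
tool_rot: [-0.004, -3.136, -0.001]
contact_force: [-0.8, -0.4, 0.3]
finger_gap: -0.004
grip_force: 0.0
t: 16.15
position: [0.5397, -0.0474, 0.1887]
tool_rot: [0.005, 3.137, 0.0]
contact_force: [0.3, 0.3, 0.7]
finger_gap: 0.001
grip_force: 0.1
```

View pics/c7.png

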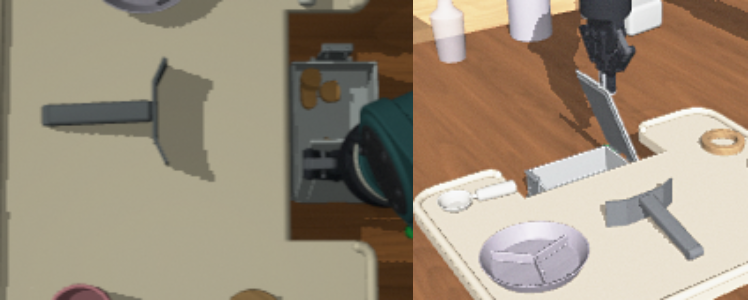

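The scene half shows the lid leaning past upright over the tub with the fingertips behind it. I continue along its arc.

```bash
python3 -m inch '[{"xyz":[-1.9,0,0.6],"turn":[0,0,0],"jaw":0},{"xyz":[-3.7,0,1.6],"turn":[0,0,0],"jaw":0},{"xyz":[-5.1,0,2.5],"turn":[0,0,0],"jaw":0},{"xyz":[-6.4,0,3.6],"turn":[0,0,0],"jaw":0},{"xyz":[-7.3,0,5.1],"turn":[0,0,0],"jaw":0},{"xyz":[-8.1,0,6.6],"turn":[0,0,0],"jaw":0},{"xyz":[-8.8,0,7.9],"turn":[0,0,0],"jaw":0},{"xyz":[-9.4,0,9.1],"turn":[0,0,0],"jaw":0},{"xyz":[-9.6,0,9.8],"turn":[0,0,0],"jaw":0}]'
```

```text
t: 17.15
position: [0.6322, -0.0475, 0.0872]
tool_rot: [-0.003, -3.14, 0.0]
contact_force: [-2.7, -1.1, 5.2]
finger_gap: 0.003
grip_force: 2.6
```

```bash
python3 -m inch '[{"xyz":[-0.3,0,0.2],"turn":[0,0,0],"jaw":0},{"xyz":[-0.3,0,0.4],"turn":[0,0,0],"jaw":0},{"xyz":[-0.3,0,0.6],"turn":[0,0,0],"jaw":0},{"xyz":[-0.3,0,0.8],"turn":[0,0,0],"jaw":0}]';python3 -m inch '[{"xyz":[0,0,0.15],"turn":[0,0,0],"jaw":0},{"xyz":[0,0,0.3],"turn":[0,0,0],"jaw":0}]'
```

```text
t: 17.55
position: [0.6358, -0.0475, 0.0812]
tool_rot: [0.002, 3.14, 0.0]
contact_force: [0.5, 1.6, 0.7]
finger_gap: 0.002
grip_force: 0.0
t: 17.75
position: [0.6363, -0.0475, 0.0786]
tool_rot: [0.003, 3.14, -0.0]
contact_force: [-2.7, -0.8, 11.4]
finger_gap: 0.002
grip_force: 6.0
```

```bash
python3 -m inch '[{"xyz":[0,0,0.1],"turn":[0,0,0],"jaw":0}]';python3 -m inch '[{"xyz":[0,0,0.1],"turn":[0,0,0],"jaw":0},{"xyz":[0,0,0.1],"turn":[0,0,0],"jaw":0}]'
```

```text
t: 17.85
position: [0.6363, -0.0475, 0.0784]
tool_rot: [0.003, 3.14, -0.001]
contact_force: [-3.1, -1.6, 15.0]
finger_gap: -0.0
grip_force: 7.4
t: 18.05
position: [0.6364, -0.0475, 0.0784]
tool_rot: [0.003, 3.14, -0.002]
contact_force: [-4.2, -0.8, 16.2]
finger_gap: 0.002
grip_force: 7.7
```

```bash
python3 -m inch '[{"xyz":[0,0,0.2],"turn":[0,0,0],"jaw":0},{"xyz":[0,0,0.2],"turn":[0,0,0],"jaw":0}]'; python3 -m inch '[{"xyz":[0,0,-1],"turn":[0,0,0],"jaw":0},{"xyz":[0,0,-4],"turn":[0,0,0],"jaw":0},{"xyz":[0,0,-9],"turn":[0,0,0],"jaw":0},{"xyz":[0,0,-14],"turn":[0,0,0],"jaw":0},{"xyz":[0,0,-18],"turn":[0,0,0],"jaw":0},{"xyz":[8,-5,-18],"turn":[0,0,0],"jaw":0},{"xyz":[16,-10,-18],"turn":[0,0,0],"jaw":0},{"xyz":[20,-15,-18],"turn":[0,0,0],"jaw":0},{"xyz":[20,-20,-18],"turn":[0,0,0],"jaw":0},{"xyz":[20,-20,-18],"turn":[0,0,0],"jaw":0},{"xyz":[20,-20,-18],"turn":[0,0,0],"jaw":0},{"xyz":[20,-20,-18],"turn":[0,0,0],"jaw":0}]'
python3 -c "
from h import *
w=cams.capture('top')[:,:,::-1];cv2.imwrite('pics/top8.png',w);s=cams.capture('scene')[:,:,::-1]
cv2.imwrite('pics/c8.png',np.hstack([cv2.resize(w[60:335,165:400],(400,468)),cv2.resize(s[130:280,150:350],(400,300))[:,:] if 0 else cv2.resize(s[120:350,150:347],(400,468))]))"
```

```text
t: 18.25
position: [0.6364, -0.0475, 0.0779]
tool_rot: [0.003, 3.14, -0.004]
contact_force: [-6.2, -1.3, 24.8]
finger_gap: 0.001
grip_force: 12.3
t: 19.45
position: [0.4308, -0.2531, 0.2531]
tool_rot: [-0.02, -3.138, 0.004]
contact_force: [-0.4, -0.0, -0.2]
finger_gap: 0.002
grip_force: 0.0
```

View pics/c8.png

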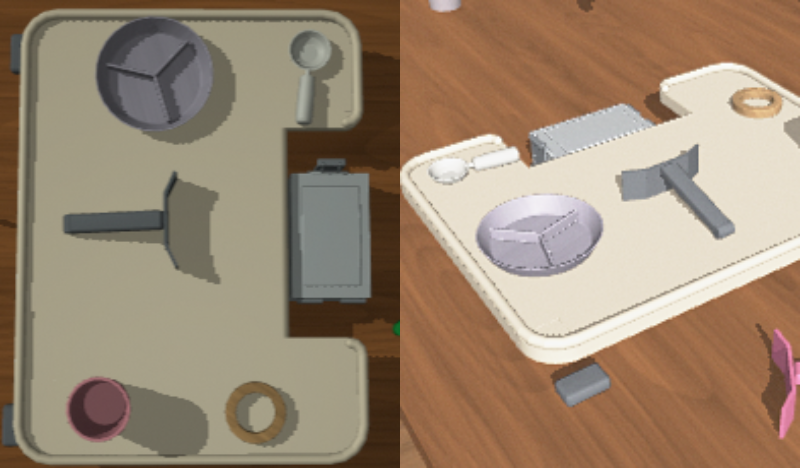

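The view shows the lid shut on the tub with no gap, and it stayed so 1.2 s after release, even though its spring would open an uncaught lid. The scraper is on the deck, and the plate, cup, ring and spoon are where they were.

```bash
python3 -c "
from h import *
print(order.sign_off())"
```

```text
the job is handed in; nothing more can be done
None
```

I swept all five rusks into the tub, laid the scraper back flat on the tray and pressed the lid down until it held shut, then handed the job in at about 20 s of the 66 s allowed; the sign-off returned no verdict.

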